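# Change over the tasting tray under the swing-arm lamp

### The job

Change over the tasting tray that the swing-arm lamp lights: take the lamp by its knob and swing it well clear of the pale wooden tray, move the one piece that stands there (a honey tin or a spice jar) to the small dark tray, and stand every piece of the other kind from the row along the counter's front left edge in the pale tray (not the stock far back on the left), upright and down on its floor. Last, swing the lamp back until its shade hangs over the middle of the pale tray; leave any other pieces of the old kind on the counter, and do not disturb the dark mug.

Things in the scene. Friction and masses are not known exactly. Their poses are not given: they have to be found in the camera images.
- lamp_arm (a joint): Swing of the lamp's arm about its upright post, rad, -0.25 to 1.2. Near 0 the shade hangs over the pale tray; growing values swing it clockwise seen from above, away from the robot to the back right (well clear from about 0.9). Pivot friction about 0.15 N m (under 1 N at the knob); it stays where it is left.
- lamp_knob (a point): Grip point of the lamp's upright knob: a dark wooden rod, diameter 22 mm, free from height 216 to 268 mm, on the end of the arm, 220 mm from the pivot and right above the shade's centre. The point is on the rod's axis at height 245 mm; pinch it from above. Below it: brass arm (diameter 14, centre at height 206), green shade (diameter 104, height 128 to 198). The knob is the lamp's highest part.
- lamp_hinge (a point): Point on the lamp's upright pivot axis (fixed brass post, diameter 18 mm, foot diameter 80 mm) at the height of the knob's grip point, 245 mm. The arm points along this point's +y axis when the joint is at 0.
- lit_tray: Pale wooden tray under the lamp, fixed, outside 86 mm along its x (away from the robot) by 210 mm along its y, walls 5 mm thick and 18 mm high, floor 5 mm thick (inside 76 x 200 mm: room for three pieces in one row along y). Origin at the centre of its underside.
- return_tray: Small dark wooden tray, fixed, outside 100 x 100 mm, walls 5 mm thick and 18 mm high, floor 5 mm thick (inside 90 x 90 mm: room for one piece). Origin at the centre of its underside. It stands some 130 mm in front of the fixed glass display case, which is 290 mm high and stands behind the middle of the counter.
- dark_mug: Dark grey upside-down mug, 65 x 93 mm with its handle, 53 mm high, behind the pale tray. Origin at the centre of its underside. Not to be disturbed.
- tin_a: Honey tin, black with an orange lid: upright cylinder, diameter 58 mm, height 60 mm, about 0.22 kg; origin at the centre of its underside. Either it or jar_a stands on the pale tray at the start, the other in the row along the counter's front left edge.
- jar_a: Spice jar, brown contents and a pale grey lid: upright cylinder, diameter 58 mm, height 70 mm, about 0.22 kg; origin at the centre of its underside. Either it or tin_a stands on the pale tray at the start, the other in the row along the counter's front left edge.
- tin_b: Honey tin, black with an orange lid: upright cylinder, diameter 58 mm, height 60 mm, about 0.22 kg; origin at the centre of its underside. In the row along the counter's front left edge, or absent.
- tin_c: Honey tin, black with an orange lid: upright cylinder, diameter 58 mm, height 60 mm, about 0.22 kg; origin at the centre of its underside. In the row along the counter's front left edge, or absent.
- jar_b: Spice jar, brown contents and a pale grey lid: upright cylinder, diameter 58 mm, height 70 mm, about 0.22 kg; origin at the centre of its underside. In the row along the counter's front left edge, or absent.
- jar_c: Spice jar, brown contents and a pale grey lid: upright cylinder, diameter 58 mm, height 70 mm, about 0.22 kg; origin at the centre of its underside. In the row along the counter's front left edge, or absent.

How it is judged:
On the way, in this order (a step that is already met when the one before it is completed fails the run):
1. the lamp is swung clear: its knob at least 160 mm (horizontally) from the centre of the pale tray (horizontal distance between lamp_knob and lit_tray above 0.16 m), for 0.2 s.
2. the pieces are changed over: the old one on the floor of the dark tray, all of the other kind upright on the floor of the pale tray, none of the old kind there ((((x of tin_a in the frame of lit_tray between -0.02 and 0.02 m and y of tin_a in the frame of lit_tray between -0.085 and 0.085 m and z of tin_a in the frame of lit_tray between -0.005 and 0.012 m and angle between tin_a's own z axis and vertical below 0.12 rad) and (x of tin_b in the frame of lit_tray between -0.02 and 0.02 m and y of tin_b in the frame of lit_tray between -0.085 and 0.085 m and z of tin_b in the frame of lit_tray between -0.005 and 0.012 m and angle between tin_b's own z axis and vertical below 0.12 rad) and (x of tin_c in the frame of lit_tray between -0.02 and 0.02 m and y of tin_c in the frame of lit_tray between -0.085 and 0.085 m and z of tin_c in the frame of lit_tray between -0.005 and 0.012 m and angle between tin_c's own z axis and vertical below 0.12 rad) and distance of tin_a from where it was at the start of the episode above 0.15 m and (x of jar_a in the frame of return_tray between -0.027 and 0.027 m and y of jar_a in the frame of return_tray between -0.027 and 0.027 m and z of jar_a in the frame of return_tray between -0.005 and 0.012 m and angle between jar_a's own z axis and vertical below 0.12 rad) and horizontal distance between each of jar_b, jar_c and lit_tray above 0.13 m) or ((x of jar_a in the frame of lit_tray between -0.02 and 0.02 m and y of jar_a in the frame of lit_tray between -0.085 and 0.085 m and z of jar_a in the frame of lit_tray between -0.005 and 0.012 m and angle between jar_a's own z axis and vertical below 0.12 rad) and (x of jar_b in the frame of lit_tray between -0.02 and 0.02 m and y of jar_b in the frame of lit_tray between -0.085 and 0.085 m and z of jar_b in the frame of lit_tray between -0.005 and 0.012 m and angle between jar_b's own z axis and vertical below 0.12 rad) and (x of jar_c in the frame of lit_tray between -0.02 and 0.02 m and y of jar_c in the frame of lit_tray between -0.085 and 0.085 m and z of jar_c in the frame of lit_tray between -0.005 and 0.012 m and angle between jar_c's own z axis and vertical below 0.12 rad) and distance of jar_a from where it was at the start of the episode above 0.15 m and (x of tin_a in the frame of return_tray between -0.027 and 0.027 m and y of tin_a in the frame of return_tray between -0.027 and 0.027 m and z of tin_a in the frame of return_tray between -0.005 and 0.012 m and angle between tin_a's own z axis and vertical below 0.12 rad) and horizontal distance between each of tin_b, tin_c and lit_tray above 0.13 m))), for 0.2 s.
3. the lamp hangs over the pale tray: its knob within 35 mm (horizontally) of the tray's centre (horizontal distance between lamp_knob and lit_tray below 0.035 m), for 0.2 s.
At the end, for the whole second after the job is handed in: The first piece stands in the dark tray, all pieces of the other kind in the pale tray, on the floors and upright within 0.12 rad; others of the old kind are 130 mm or more from the pale tray's centre; the lamp's knob rests within 35 mm (horizontally) of that centre ((((x of tin_a in the frame of lit_tray between -0.02 and 0.02 m and y of tin_a in the frame of lit_tray between -0.085 and 0.085 m and z of tin_a in the frame of lit_tray between -0.005 and 0.012 m and angle between tin_a's own z axis and vertical below 0.12 rad) and (x of tin_b in the frame of lit_tray between -0.02 and 0.02 m and y of tin_b in the frame of lit_tray between -0.085 and 0.085 m and z of tin_b in the frame of lit_tray between -0.005 and 0.012 m and angle between tin_b's own z axis and vertical below 0.12 rad) and (x of tin_c in the frame of lit_tray between -0.02 and 0.02 m and y of tin_c in the frame of lit_tray between -0.085 and 0.085 m and z of tin_c in the frame of lit_tray between -0.005 and 0.012 m and angle between tin_c's own z axis and vertical below 0.12 rad) and distance of tin_a from where it was at the start of the episode above 0.15 m and (x of jar_a in the frame of return_tray between -0.027 and 0.027 m and y of jar_a in the frame of return_tray between -0.027 and 0.027 m and z of jar_a in the frame of return_tray between -0.005 and 0.012 m and angle between jar_a's own z axis and vertical below 0.12 rad) and horizontal distance between each of jar_b, jar_c and lit_tray above 0.13 m) or ((x of jar_a in the frame of lit_tray between -0.02 and 0.02 m and y of jar_a in the frame of lit_tray between -0.085 and 0.085 m and z of jar_a in the frame of lit_tray between -0.005 and 0.012 m and angle between jar_a's own z axis and vertical below 0.12 rad) and (x of jar_b in the frame of lit_tray between -0.02 and 0.02 m and y of jar_b in the frame of lit_tray between -0.085 and 0.085 m and z of jar_b in the frame of lit_tray between -0.005 and 0.012 m and angle between jar_b's own z axis and vertical below 0.12 rad) and (x of jar_c in the frame of lit_tray between -0.02 and 0.02 m and y of jar_c in the frame of lit_tray between -0.085 and 0.085 m and z of jar_c in the frame of lit_tray between -0.005 and 0.012 m and angle between jar_c's own z axis and vertical below 0.12 rad) and distance of jar_a from where it was at the start of the episode above 0.15 m and (x of tin_a in the frame of return_tray between -0.027 and 0.027 m and y of tin_a in the frame of return_tray between -0.027 and 0.027 m and z of tin_a in the frame of return_tray between -0.005 and 0.012 m and angle between tin_a's own z axis and vertical below 0.12 rad) and horizontal distance between each of tin_b, tin_c and lit_tray above 0.13 m)) and horizontal distance between lamp_knob and lit_tray below 0.035 m and velocity of joint lamp_arm between -0.05 and 0.05 rad/s and linear speed of each of tin_a, tin_b, tin_c, jar_a, jar_b, jar_c below 0.03 m/s); the robot touches nothing.
It fails at once if the dark mug is moved by more than 40 mm (distance of dark_mug from where it was at the start of the episode above 0.04 m).
Of tin_b, tin_c, jar_b, jar_c only 3 to 4 are there at a start; the rules pass over those that are not, and their reading is None.
At some moment in a run one of tin_a, tin_b, tin_c, jar_a, jar_b, jar_c may be knocked a few centimetres aside while the robot is not near it.
It also fails if it takes over 210 s, if anything falls off the work surface, if the arm or the gripper's body presses on something with over 40 N, if the wrist force passes 120 N, or if a joint passes its speed limit or range.

### The arm

A 7-joint arm with a two-finger parallel gripper is mounted at the origin on a cart in front of the work surface, level with it; the furniture and walls round the work are solid. World frame = base frame: x ahead of the robot, y to its left, z up, the work surface at z = 0. Lengths are in m, angles in rad, forces in N, time in s.
With the tool pointing down it reaches from about 0.4 to 0.9 m from the base axis. Payload 5.5 kg.
Tool frame: the origin (TCP) lies at the very end of the fingers, on their centre line; the grasp point (between the pads) lies 19 mm behind it; z points along the fingers, y is the line along which they close (so a half turn about z gives the same grasp; the last joint's range is limited). The gripper opens to 85 mm and grips with 20 to 120 N. Pads are 22 mm wide; open, the fingers measure 114 mm over their backs; the gripper's body (76 mm by 85 mm) begins 54 mm behind the grasp point. The pads swing forward as they close: fully open they stand 13 mm farther back than shut.
Start: joints at [-0.991, 0.501, -0.427, 1.55, 0.221, 1.138, -0.21], TCP at [0.202, 0.618, 0.231] pointing down, gripper open.
Joint ranges: [-2.88, 2.88], [-0.31, 2.03], [-1.54, 1.56], [0.2, 2.42], [-1.41, 4.55], [0.19, 2.02], [-2.57, 2.57]. Speed limits (rad/s): [2.57, 2.57, 3.14, 3.14, 3.14, 3.14, 3.14].

### API

Orientations are given as a rotation vector (axis times angle).
In Python, from workcell import bot, cams, effector, solver gives the robot as it stands (bot), with the cameras (cams), the gripper (effector) and the kinematics (solver). Calls block until the motion is done:
- bot.move_pose(position, orientation): joint-space move of the TCP to a pose.
- bot.movel(position, max_speed=0.15, attitude=None, threshold=None): straight line of the TCP; attitude=None keeps the orientation; max_speed is the mean speed in m/s. With threshold (N) it stops when the force on the tool has changed by that much, and returns True; else False.
- bot.goto_joints(angles): joint-space move.
- effector.move_gripper(opening, strength=None): finger opening in m; strength is the grip in N (None keeps the last); returns when the fingers have stopped.
- bot.dwell(seconds).
- solver.solve_ik(position, orientation): joint angles nearest the present ones, or None.
- bot.get_state(): the state.
- cams.grab_frame(name): name is "side" or "top" or "wrist"; returns (picture, depth): 420x560x3 uint8, red, green, blue; 420x560 float32, m along the optical axis (not along the pixel's ray), 0 where there is no reading.
- cams.camera_info(name): a dict with "fx", "fy", "cx", "cy" (pixels), "k1" (the pictures are not rectified: a ray, as slopes to the right and down, at radius r is drawn at 1 + k1 r^2 times it, then the intrinsics apply), "origin" and "rotation" of the camera in the world; the wrist camera has in their place "hand_eye" (4x4, takes a point from camera to tool coordinates, whose origin is the TCP and whose axes are the flange's). Camera axes: x right, y down, z forward; pixel columns grow to the right and rows downward; lengths in m; the calibration is good to about 2 mm. A picture is of the moment at which its call begins: read the wrist's pose just before it. camera_info takes no time and is no camera call.
A pose or a line that the arm cannot do raises bot.MotionError and nothing moves.
- bot.close_job(): hands the job in; it is judged then, once.
The state is a dict: "time": time; "q": joint angles; "qd": joint speeds; "joint_torque": joint torques, N m; "tool_pos": TCP position; "eef_rot": TCP orientation; "ft_force": force on the tool from outside, world axes, zero at the start; "moment": the same for the moment, N m; "gripper_width": finger opening in m; "finger_force": force on a finger pad.
Only numpy, scipy, OpenCV 4.12 (cv2) and the standard library are available. Lean on these libraries where they do the work, as an engineer would, in place of code of your own. Each camera call takes 0.05 s, during which the arm holds its last target. There are 200 camera calls.

## Working session

There is one attempt and no reset: what is moved stays moved. The work goes in short steps, each a Python script; the robot and the scene stay as the last script left them, time stands still between calls to the robot, and variables do not carry over. Pictures are saved under pics/ and viewed, at most 14 in all, crops included, and the job is handed in when it is done.

```bash
mkdir -p pics; ls; cat > h.py <<'E'
import numpy as np, cv2
from workcell import bot, cams, effector, solver
from scipy.spatial.transform import Rotation as R
def save(n,img,k=1):
    cv2.imwrite('pics/'+n+'.png',cv2.resize(img[:,:,::-1],None,fx=k,fy=k,interpolation=cv2.INTER_CUBIC))
def rays(name,px):
    c=cams.camera_info(name); K=np.array([[c['fx'],0,c['cx']],[0,c['fy'],c['cy']],[0,0,1.]])
    p=cv2.undistortPoints(np.array(px,float).reshape(-1,1,2),K,np.array([c['k1'],0,0,0.]),)[:,0]
    return np.c_[p,np.ones(len(p))]
def pose(name,st=None):
    c=cams.camera_info(name)
    if name!='wrist': return np.array(c['origin']),np.array(c['rotation'])
    st=st or bot.get_state(); T=np.eye(4);T[:3,:3]=R.from_rotvec(st['eef_rot']).as_matrix();T[:3,3]=st['tool_pos']
    M=T@np.array(c['hand_eye']); return M[:3,3],M[:3,:3]
def at_z(name,px,z,st=None):
    o,Rm=pose(name,st); d=rays(name,px)@Rm.T
    z=np.broadcast_to(z,len(d)); return o+d*((z-o[2])/d[:,2])[:,None]
def at_depth(name,px,D,st=None):
    o,Rm=pose(name,st); r=rays(name,px); D=np.array([np.median(D[int(v)-1:int(v)+2,int(u)-1:int(u)+2]) for u,v in px])
    return o+(r*D[:,None])@Rm.T
def cloud(name,D,st=None):
    v,u=np.mgrid[0:420,0:560]; o,Rm=pose(name,st)
    P=o+(rays(name,np.c_[u.ravel(),v.ravel()])*D.reshape(-1,1))@Rm.T
    P=P.reshape(420,560,3); P[D<=0]=np.nan; return P
E
python3 - <<'E'
from h import *
for n in('top','side'):
    im,D=cams.grab_frame(n); save(n,im,1.4); np.savez('/tmp/'+n,im=im,D=D); c=cams.camera_info(n); print(n,c['origin'],c['fx'])
    print(np.round(c['rotation'],2))
print(bot.get_state())
E
```

```text
pics
workcell.py
top [ 0.22602242 -0.06522937  1.56034977] 385.112666267736
[-2.12  2.12 -0.18]
side [-0.8322596   0.43127687  0.85008955] 455.8233994933184
[-1.3   1.83 -1.17]
{'time': 0.1, 'q': array([-0.99081406,  0.50177379, -0.42680809,  1.55133888,  0.22080886,
        1.13828949, -0.21027586]), 'qd': array([ 0.00045367, -0.00124336,  0.00059224, -0.00215291,  0.00037636,
        0.00015406,  0.00039419]), 'joint_torque': array([-1.10579934e-02, -5.70818353e+01, -5.83839431e+00, -2.81748104e+01,
        1.04687246e-02,  5.68168747e-03, -2.11073842e-05]), 'tool_pos': array([0.20232717, 0.61705684, 0.23035349]), 'eef_rot': array([-4.95352068e-01, -3.10195157e+00,  2.70423299e-03]), 'ft_force': array([1.20704515, 0.03059531, 0.02404982]), 'moment': array([ 0.01044027,  0.02761345, -0.0091686 ]), 'finger_force': 0.0, 'gripper_width': 0.0856340471621556}
```

Rotation is a rotation vector; I'll fix that helper and view the pictures.

```bash
sed -i "s/return np.array(c\['origin'\]),np.array(c\['rotation'\])/return np.array(c['origin']),R.from_rotvec(c['rotation']).as_matrix()/" h.py
```

```text
(no output)
```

View pics/top.png

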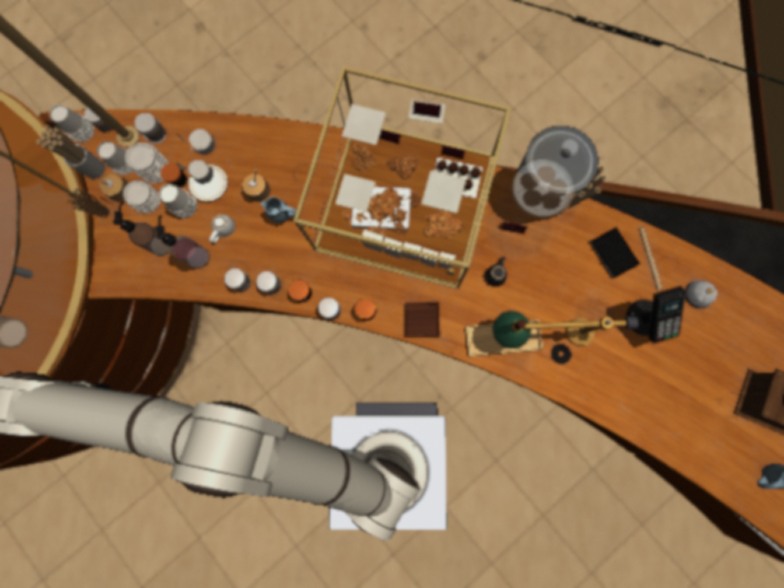

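View pics/side.png

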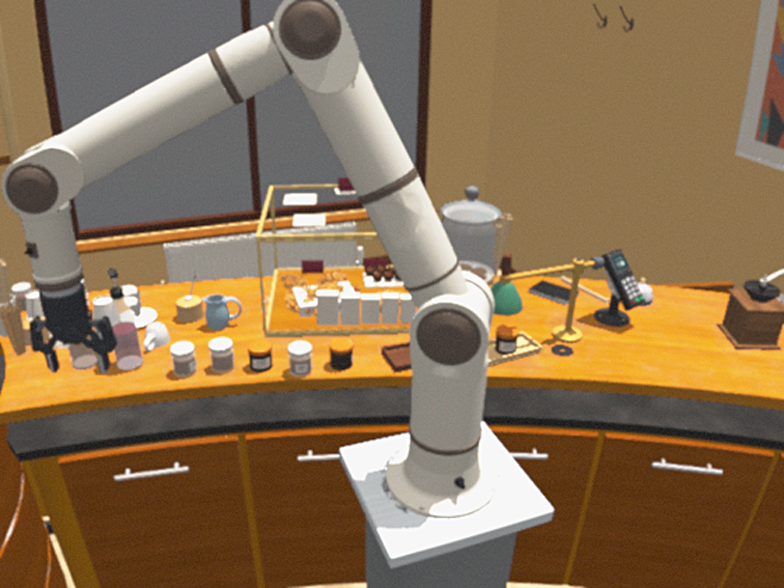

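The top view shows the pale tray at (503,340), the dark tray at (422,319), the knob at about (517,326) and the lamp post at (607,323). The mug is at (497,271). The row has grey lids at (235,279), (266,282) and (328,308), and orange lids at (298,291) and (365,309). In the side view, an orange-lidded tin stands in the pale tray at (507,338). So the tin goes to the dark tray and the three jars go to the pale tray.

```bash
cat > meas.py <<'E'
from h import *
def table(name,D,st=None):
    P=cloud(name,D,st); return P
def blobs(P,zlo,zhi,box,minpix=15):
    m=((P[...,2]>zlo)&(P[...,2]<zhi)&(P[...,0]>box[0])&(P[...,0]<box[1])&(P[...,1]>box[2])&(P[...,1]<box[3])).astype(np.uint8)
    n,l,s,c=cv2.connectedComponentsWithStats(m)
    out=[]
    for i in range(1,n):
        if s[i,4]>=minpix:
            q=P[l==i]; (cx,cy),r=cv2.minEnclosingCircle(q[:,:2].astype(np.float32)); out.append((np.round([cx,cy,r],4),np.round(np.median(q[:,2]),4),s[i,4],np.round(c[i]).astype(int)))
    return out
E
python3 - <<'E'
from meas import *
d=np.load('/tmp/top.npz'); D=d['D']; P=cloud('top',D); im=d['im']
for b in blobs(P,.045,.09,(.2,.75,-.3,.6)): print(b, im[b[3][1],b[3][0]])
px=np.array([[422,319],[517,326],[607,323],[497,271],[466,328],[468,355],[541,348]])/1.4
print(np.round(at_z('top',px,[.0,.268,.21,.053,.018,.018,.018]),3)); print(np.round(at_depth('top',px,D),3))
save('topc',im[180:280,270:470],4)
E
```

```text
(array([0.7422, 0.3163, 0.0478]), np.float64(0.0725), np.int32(124), array([199, 151])) [ 91 103 106]
(array([0.7254, 0.0266, 0.0856]), np.float64(0.0513), np.int32(497), array([272, 155])) [131  83  47]
(array([ 0.7086, -0.1562,  0.0203]), np.float64(0.0474), np.int32(30), array([315, 158])) [145  95  48]
(array([0.7073, 0.4922, 0.0228]), np.float64(0.0493), np.int32(79), array([157, 158])) [220 220 207]
(array([0.6095, 0.5603, 0.0329]), np.float64(0.0689), np.int32(86), array([141, 183])) [95 81 81]
(array([0.6247, 0.0206, 0.0557]), np.float64(0.0637), np.int32(60), array([273, 177])) [72 59 45]
(array([ 0.6238, -0.0658,  0.027 ]), np.float64(0.087), np.int32(30), array([294, 175])) [205 198 177]
(array([ 0.6039, -0.0656,  0.027 ]), np.float64(0.0605), np.int32(26), array([293, 182])) [72 62 48]
(array([ 0.5987, -0.1662,  0.0206]), np.float64(0.0853), np.int32(28), array([319, 182])) [208 202 181]
(array([ 0.5897, -0.1133,  0.022 ]), np.float64(0.0687), np.int32(31), array([306, 186])) [71 65 55]
(array([ 0.5779, -0.1621,  0.0191]), np.float64(0.0598), np.int32(22), array([317, 188
[... 261 characters left out ...]
0.0692), np.int32(178), array([190, 201])) [216 207 194]
(array([0.505 , 0.2539, 0.0302]), np.float64(0.0606), np.int32(172), array([213, 207])) [193  99  44]
(array([0.452 , 0.1676, 0.0287]), np.float64(0.0697), np.int32(176), array([234, 219])) [221 214 201]
(array([0.4503, 0.0662, 0.0296]), np.float64(0.0595), np.int32(176), array([260, 220])) [197 101  45]
[[ 0.426 -0.098  0.   ]
 [ 0.375 -0.32   0.268]
 [ 0.389 -0.556  0.21 ]
 [ 0.557 -0.311  0.053]
 [ 0.398 -0.224  0.018]
 [ 0.321 -0.228  0.018]
 [ 0.341 -0.435  0.018]]
[[ 0.425 -0.098  0.005]
 [ 0.376 -0.322  0.261]
 [ 0.388 -0.551  0.224]
 [ 0.558 -0.312  0.049]
 [ 0.399 -0.225  0.007]
 [ 0.322 -0.23  -0.001]
 [ 0.342 -0.437  0.009]]
```

View pics/topc.png

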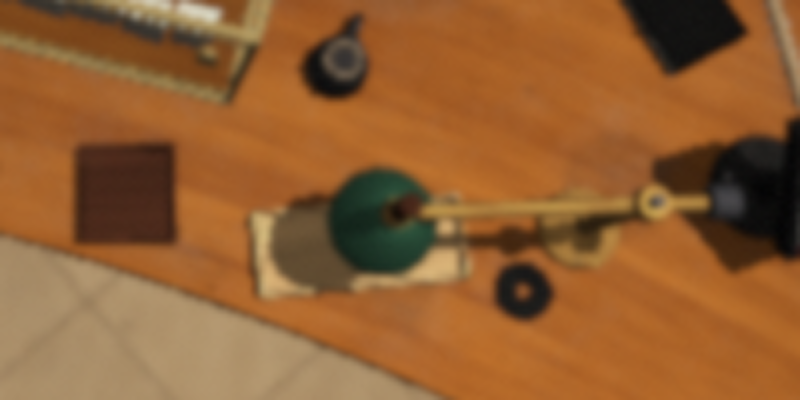

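The crop shows these pixel positions:
- **Pale tray corners:** (250,212), (261,297), (469,279) and (460,195).
- **Dark tray corners:** (76,146), (174,145), (176,242) and (76,242).
- **Knob:** the top is at about (403,203).
- **Post:** the ring at its top is at (657,202), and the foot is at (580,232).

Next I'll compute their positions and take wrist views over the lamp.

```bash
python3 - <<'E'
from meas import *
c=lambda a:np.array(a)/4+[270,180]-.4
print(np.round(at_z('top',c([[250,212],[261,297],[469,279],[460,195]]),.018),3))
print(np.round(at_z('top',c([[76,146],[174,145],[176,242],[76,242]]),.018),3))
print(np.round(at_z('top',c([[403,203],[657,202],[580,232]]),[.268,.22,.005]),3))
P=cloud('top',np.load('/tmp/top.npz')['D'])
m=(P[...,2]>.2)&(P[...,0]>.3)&(P[...,0]<.45)&(P[...,1]<-.2)&(P[...,1]>-.7)
for y in np.arange(-.7,-.25,.03):
    q=P[m&(abs(P[...,1]-y)<.015)]
    if len(q):print(round(y,2),q.mean(0).round(3),q[:,2].max().round(3))
# feasible? tool down, closing axis options
def down(yaw): return (R.from_euler('z',yaw)*R.from_rotvec([np.pi,0,0])).as_rotvec()
for p in [(.37,-.32,.26),(.5,-.4,.35),(.5,-.4,.26),(.36,-.33,.1),(.426,-.098,.1),(.36,-.27,.1),(.36,-.4,.1),(.53,.434,.1),(.54,-.4,.26),(.33,-.24,.45)]:
    r=[]
    for yaw in np.arange(-180,180,30):
        q=solver.solve_ik(p,down(np.radians(yaw))); 
        if q is not None: r.append(yaw)
    print(p,r)
E
```

```text
[[ 0.405 -0.221  0.018]
 [ 0.32  -0.23   0.018]
 [ 0.338 -0.437  0.018]
 [ 0.422 -0.431  0.018]]
[[ 0.472 -0.046  0.018]
 [ 0.473 -0.145  0.018]
 [ 0.374 -0.146  0.018]
 [ 0.374 -0.046  0.018]]
[[ 0.383 -0.324  0.268]
 [ 0.39  -0.553  0.22 ]
 [ 0.386 -0.553  0.005]]
-0.64 [ 0.39  -0.627  0.217] 0.219
-0.61 [ 0.392 -0.61   0.217] 0.226
-0.58 [ 0.392 -0.582  0.212] 0.219
-0.55 [ 0.39  -0.548  0.221] 0.234
-0.52 [ 0.39  -0.52   0.212] 0.216
-0.49 [ 0.389 -0.49   0.213] 0.217
-0.46 [ 0.386 -0.46   0.212] 0.218
-0.43 [ 0.386 -0.43   0.212] 0.218
-0.4 [ 0.386 -0.4    0.213] 0.219
-0.37 [ 0.384 -0.37   0.212] 0.219
-0.34 [ 0.38  -0.335  0.247] 0.273
-0.31 [ 0.382 -0.321  0.236] 0.273
(0.37, -0.32, 0.26) [np.int64(-180), np.int64(-150), np.int64(-120), np.int64(-90), np.int64(-60), np.int64(-30), np.int64(0), np.int64(30), np.int64(60), np.int64(90), np.int64(120), np.int64(150)]
(0.5, -0.4, 0.35) [np.int64(-180), np.int64(-150), np.int64(-120), np.int64(-90), np.int64(-60), np.int64(-30), np.int64(0), np.int64(30), np.int64(60), np.int64(90), np.int64(120), np.int64(150)]
(0.5, -0.4, 0.26) 
[... 850 characters left out ...]
(-90), np.int64(-60), np.int64(-30), np.int64(0), np.int64(30), np.int64(60), np.int64(90), np.int64(120), np.int64(150)]
(0.53, 0.434, 0.1) [np.int64(-180), np.int64(-150), np.int64(-120), np.int64(-90), np.int64(-60), np.int64(-30), np.int64(0), np.int64(30), np.int64(60), np.int64(90), np.int64(120), np.int64(150)]
(0.54, -0.4, 0.26) [np.int64(-180), np.int64(-150), np.int64(-120), np.int64(-90), np.int64(-60), np.int64(-30), np.int64(0), np.int64(30), np.int64(60), np.int64(90), np.int64(120), np.int64(150)]
(0.33, -0.24, 0.45) [np.int64(-180), np.int64(-150), np.int64(-90), np.int64(-60), np.int64(-30), np.int64(0), np.int64(30), np.int64(60), np.int64(90), np.int64(120), np.int64(150)]
```

```bash
cat >> h.py <<'E'
def down(yaw): return (R.from_euler('z',yaw)*R.from_rotvec([np.pi,0,0])).as_rotvec()
def yaw_of(st): 
    M=R.from_rotvec(st['eef_rot']).as_matrix(); return np.arctan2(-M[0,1]*-1,-M[1,1]) if 0 else np.arctan2(M[1,0],M[0,0])
def shot(n,k=1.4):
    st=bot.get_state(); im,D=cams.grab_frame('wrist'); np.savez('/tmp/'+n,im=im,D=D,pos=st['tool_pos'],rot=st['eef_rot']); save(n,im,k); return im,D,st
def load(n):
    d=np.load('/tmp/'+n+'.npz'); return d['im'],d['D'],dict(tool_pos=d['pos'],eef_rot=d['rot'])
E
python3 - <<'E'
from h import *
print(np.round(cams.camera_info('wrist')['hand_eye'],3), yaw_of(bot.get_state()))
bot.movel([.202,.617,.45])
bot.move_pose([.40,.2,.45],down(np.pi))
bot.move_pose([.36,-.3,.47],down(np.pi)); 
im,D,st=shot('w1'); print(st['q'],st['tool_pos'],st['time'])
bot.movel([.42,-.25,.47]); im,D,st=shot('w2')
E
```

```text
[[-0.001 -0.957 -0.289  0.072]
 [ 1.    -0.001 -0.    -0.001]
 [ 0.    -0.289  0.957 -0.143]
 [ 0.     0.     0.     1.   ]] 2.824885734516879
[ 0.10516372 -0.02225981  0.52213836  1.63890524  0.01094158  1.52237121
  2.19978534] [ 0.36091251 -0.29886635  0.46982121] 5.225
```

View pics/w1.png

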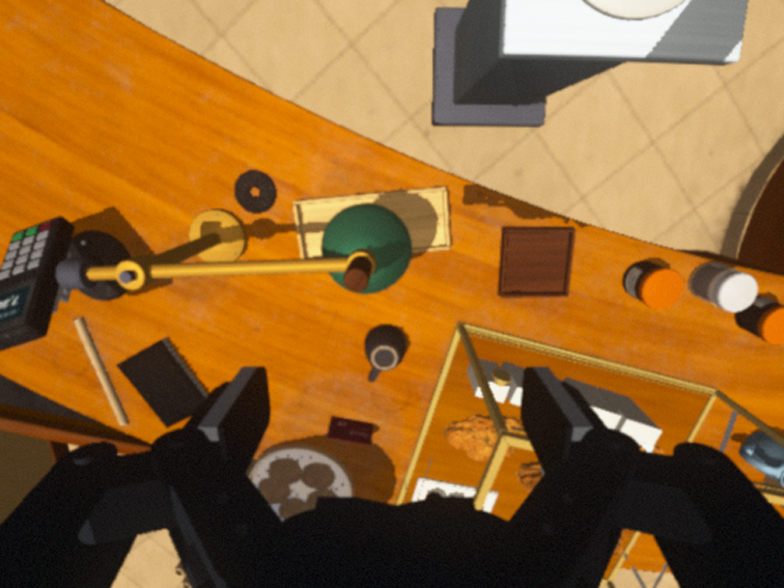

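View pics/w2.png

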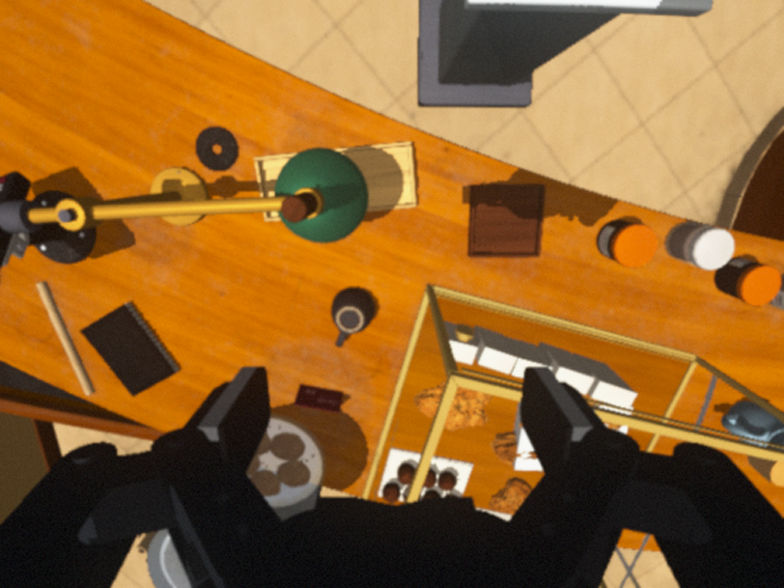

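In w1 the knob top is at (354,277), the post cap at (130,276), the foot at (217,236) and the pale tray's corners at (294,201), (446,187) and (451,248). The dark tray's corners are (501,228), (573,227), (572,296) and (499,295). In w2 the knob top is at (293,208), the cap at (69,214) and the tray corners at (256,158), (412,143) and (416,205). The dark tray there is at (471,186), (545,184), (542,256) and (469,255). I'll triangulate these.

```bash
python3 - <<'E'
from meas import *
i1,D1,s1=load('w1'); i2,D2,s2=load('w2')
a=np.array([[354,277],[130,276],[217,236],[294,201],[446,187],[451,248],[501,228],[573,227],[572,296],[499,295]])/1.4
b=np.array([[293,208],[69,214],[179,196],[256,158],[412,143],[416,205],[471,186],[545,184],[542,256],[469,255]])/1.4
o1,R1=pose('wrist',s1);o2,R2=pose('wrist',s2)
d1=rays('wrist',a)@R1.T; d2=rays('wrist',b)@R2.T
for u,v in zip(d1,d2):
    t,res,_,_=np.linalg.lstsq(np.c_[u,-v],o2-o1,rcond=None); print(((o1+u*t[0]+o2+v*t[1])/2).round(4), 'gap',np.sqrt(res).round(4))
zs=[.268,.22,.005]+[.018]*7
print(np.c_[at_z('wrist',a,zs,s1),at_z('wrist',b,zs,s2)].round(4))
for D,s in((D1,s1),(D2,s2)):
    P=cloud('wrist',D,s)
    m=(P[...,2]>.225)&(P[...,0]>.33)&(P[...,0]<.43)&(P[...,1]<-.28)&(P[...,1]>-.38)
    q=P[m]; print('knob',len(q),q.mean(0).round(4),q.min(0).round(3),q.max(0).round(3))
    for bx in((.3,.6,-.12,.35),(.5,.62,-.37,-.25)):
        for bb in blobs(P,.043,.09,bx): print(bb)
E
```

```text
[ 0.382  -0.3345  0.2569] gap [0.0003]
[ 0.3878 -0.5455  0.2304] gap [0.0002]
[ 0.3893 -0.5557 -0.002 ] gap [0.0007]
[ 0.3395 -0.4391  0.0061] gap [0.0004]
[ 0.321  -0.2283 -0.0049] gap [0.]
[ 0.4006 -0.2233  0.0308] gap [0.001]
[ 0.379  -0.1444 -0.0154] gap [0.0014]
[ 0.3752 -0.0428 -0.0043] gap [0.0016]
[ 0.4696 -0.0479  0.0292] gap [0.0017]
[ 0.4728 -0.1472  0.0116] gap [0.001]
[[ 0.3789 -0.3333  0.268   0.381  -0.332   0.268 ]
 [ 0.3906 -0.5523  0.22    0.3889 -0.5534  0.22  ]
 [ 0.388  -0.5525  0.005   0.3891 -0.5526  0.005 ]
 [ 0.3384 -0.4362  0.018   0.3397 -0.4355  0.018 ]
 [ 0.3198 -0.231   0.018   0.3219 -0.2292  0.018 ]
 [ 0.4027 -0.2212  0.018   0.4021 -0.223   0.018 ]
 [ 0.3745 -0.1532  0.018   0.3768 -0.1495  0.018 ]
 [ 0.3725 -0.0528  0.018   0.3737 -0.0497  0.018 ]
 [ 0.4725 -0.0424  0.018   0.4725 -0.0447  0.018 ]
 [ 0.4712 -0.1492  0.018   0.4712 -0.1479  0.018 ]]
knob 30077 [ 0.3519 -0.3311  0.5434] [ 0.341 -0.375  0.226] [ 0.391 -0.28   0.571]
(array([0.4485, 0.0631, 0.03  ]), np.float64(0.0596), np.int32(776), array([471, 205]))
(array([0.4512, 0.1641, 0.0287]), np.float64(0.069), np.int32(890), array([522, 207]))
(array([0.5037, 0.2512, 0.0291]), np.float64(0.0591), np.int32(479), array([551, 232]))
(array([ 0.5521, -0.3155,  0.0244]), np.float64(0.0497), np.int32(398), array([274, 253]))
knob 16372 [ 0.4119 -0.3057  0.5314] [ 0.371 -0.342  0.225] [ 0.43  -0.28   0.567]
(array([0.4495, 0.0638, 0.0302]), np.float64(0.0597), np.int32(878), array([452, 175]))
(array([0.4512, 0.1637, 0.0289]), np.float64(0.0691), np.int32(946), array([505, 176]))
(array([0.5038, 0.2524, 0.0301]), np.float64(0.0595), np.int32(791), array([541, 203]))
(array([ 0.5906, -0.0952,  0.0263]), np.float64(0.0692), np.int32(206), array([364, 249]))
(array([ 0.5522, -0.3154,  0.0241]), np.float64(0.0497), np.int32(435), array([250, 226]))
```

```bash
cat > lamp.py <<'E'
from h import *
H=np.array([.3885,-.5527])
def knob(a,r=.22): return H+r*np.array([np.sin(a),np.cos(a)])
def swing(a0,a1,yaw0,r=.22,n=6,z=.228):
    for a in np.linspace(a0,a1,n+1)[1:]:
        bot.movel([*knob(a,r),z],max_speed=.12,attitude=down(yaw0-(a-a0)))
    st=bot.get_state(); print('swung',st['tool_pos'].round(4),st['ft_force'].round(2),st['gripper_width'],st['time'])
E
python3 - <<'E'
from lamp import *
for y in(np.pi/2,-np.pi/2):
    for a in(-.034,1.0):
        q=solver.solve_ik([*knob(a),.228],down(y-(a+.034))); print(y,a,None if q is None else np.round(q,2))
E
```

```text
1.5707963267948966 -0.034 [ 0.16  0.24  0.59  1.94 -0.16  1.01  0.82]
1.5707963267948966 1.0 [ 0.15  0.7   0.77  1.39 -0.49  1.25 -0.08]
-1.5707963267948966 -0.034 [-0.36  0.56  1.37  1.95 -0.61  1.14 -1.89]
-1.5707963267948966 1.0 [ 0.88  0.63 -0.43  1.35  0.26  1.21  2.54]
```

```bash
python3 - <<'E'
from lamp import *
a0=np.arctan2(.381-H[0],-.3325-H[1]); 
bot.move_pose([*knob(a0),.36],down(np.pi/2))
effector.move_gripper(.06,20)
print(a0,bot.movel([*knob(a0),.228],max_speed=.1,threshold=6))
effector.move_gripper(.0,25); st=bot.get_state(); print(st['gripper_width'],st['finger_force'],st['ft_force'],st['tool_pos'])
swing(a0,1.0,np.pi/2,n=8)
im,D=cams.grab_frame('top'); save('top2',im[150:290,230:480],3)
E
```

```text
-0.034046783911387137 False
0.021359921246842193 24.764782190322876 [-0.73002993  0.18068287  3.07560666] [ 0.38118509 -0.33291068  0.22836933]
swung [ 0.5728 -0.434   0.2285] [0.57 1.   5.06] 0.02159214400055573 12.5417
```

View pics/top2.png

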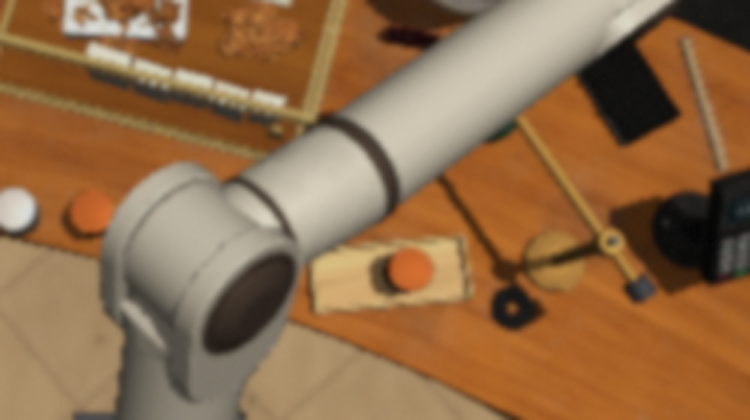

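The lamp is clear, and a lone orange-lidded tin stands in the pale tray at (410,270) in the crop. I'll release the knob and look at the tray with the wrist camera.

```bash
python3 - <<'E'
from meas import *
effector.move_gripper(.06,25); p=bot.get_state()['tool_pos']
bot.movel([p[0],p[1],.36],max_speed=.15)
bot.move_pose([.42,-.30,.36],down(np.pi)); effector.move_gripper(.085)
for n,xy in(('w3',(.42,-.30)),('w4',(.44,-.36))):
    bot.movel([*xy,.36]); im,D,st=shot(n)
    P=cloud('wrist',D,st)
    for z in((.045,.09),(.012,.03)):
        for b in blobs(P,*z,(.25,.6,-.47,-.0),60): print(z,b)
print(st['time'])
E
```

```text
(0.045, 0.09) (array([ 0.3732, -0.3509,  0.0294]), np.float64(0.065), np.int32(1368), array([247, 135]))
(0.045, 0.09) (array([ 0.5199, -0.203 ,  0.0059]), np.float64(0.0682), np.int32(94), array([346, 234]))
(0.045, 0.09) (array([ 0.5522, -0.3152,  0.0233]), np.float64(0.0498), np.int32(582), array([273, 249]))
(0.045, 0.09) (array([ 0.5852, -0.1761,  0.017 ]), np.float64(0.0824), np.int32(267), array([358, 276]))
(0.045, 0.09) (array([ 0.5916, -0.093 ,  0.0253]), np.float64(0.0641), np.int32(207), array([415, 278]))
(0.012, 0.03) (array([ 0.3711, -0.3312,  0.1123]), np.float64(0.0173), np.int32(1334), array([262, 130]))
(0.012, 0.03) (array([ 0.4246, -0.0981,  0.0694]), np.float64(0.0172), np.int32(849), array([409, 165]))
(0.012, 0.03) (array([ 0.5826, -0.1143,  0.1144]), np.float64(0.0144), np.int32(962), array([388, 240]))
(0.012, 0.03) (array([ 0.5516, -0.3149,  0.0312]), np.float64(0.0224), np.int32(214), array([274, 231]))
(0.012, 0.03) (array([ 0.5876, -0.1177,  0.046 ]), np.float64(0.0205), np.int32(184), array([387, 260]))
(0.045, 0.09) (array([ 0.3733, -0.3505,  0.0295]),
[... 410 characters left out ...]
0.0315]), np.float64(0.0732), np.int32(226), array([451, 267]))
(0.012, 0.03) (array([ 0.3718, -0.3317,  0.1122]), np.float64(0.0173), np.int32(1338), array([302, 117]))
(0.012, 0.03) (array([ 0.4247, -0.0986,  0.0698]), np.float64(0.0171), np.int32(891), array([447, 155]))
(0.012, 0.03) (array([ 0.5573, -0.2138,  0.0439]), np.float64(0.013), np.int32(194), array([369, 231]))
(0.012, 0.03) (array([ 0.5472, -0.0981,  0.1024]), np.float64(0.0145), np.int32(734), array([436, 228]))
(0.012, 0.03) (array([ 0.5505, -0.3159,  0.0311]), np.float64(0.0222), np.int32(205), array([306, 220]))
(0.012, 0.03) (array([ 0.5854, -0.1723,  0.0192]), np.float64(0.021), np.int32(124), array([389, 246]))
17.3417
```

View pics/w3.png

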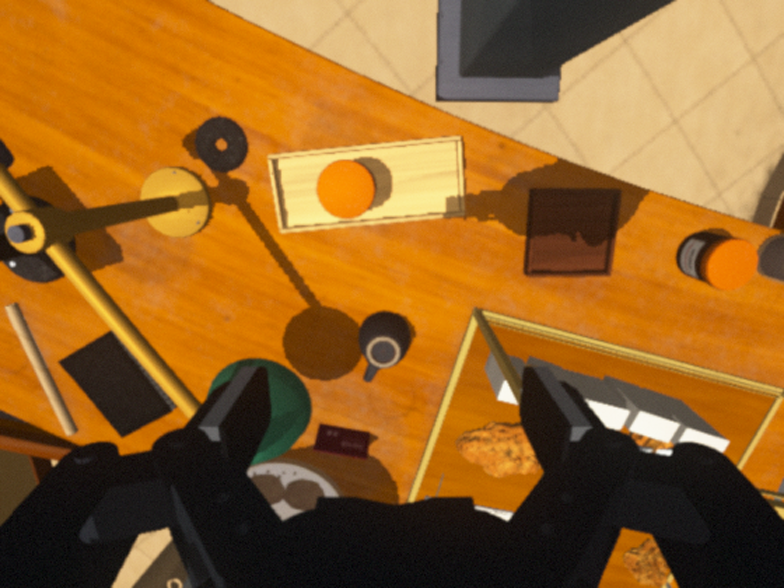

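View pics/w4.png

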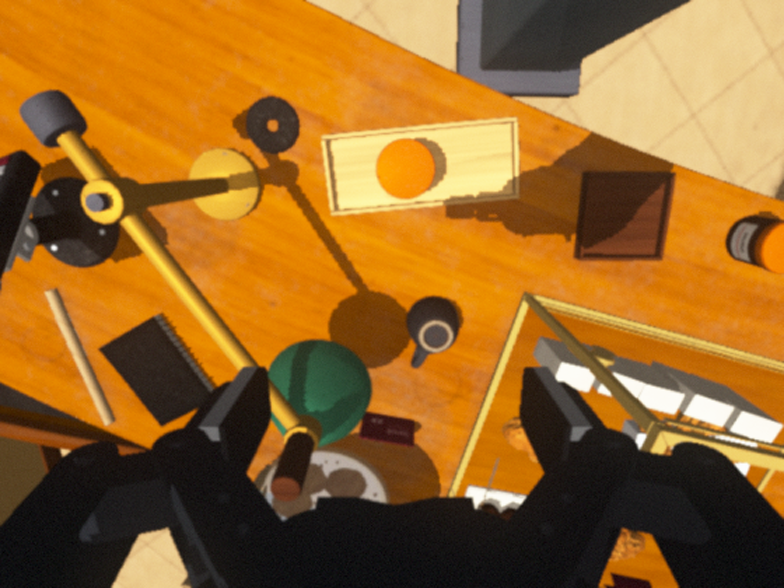

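The w3 and w4 views agree:
- **Tin:** lid at (346,188) in w3, standing at (0.373,-0.351) with its top at 0.065.
- **Pale tray:** centre at (0.3715,-0.3315).
- **Dark tray:** centre at (0.4247,-0.0983).
- **Mug and lamp:** the mug is at (385,345) in w3, untouched, and the lamp is clear of the tray.

Now the tin.

```bash
cat > pp.py <<'E'
from meas import *
YAW=np.pi/2+.084; TC=np.array([.3715,-.3315]); DT=np.array([.4247,-.0983])
ty=np.array([-np.sin(.084),np.cos(.084)])
A=down(YAW)
def look(xy,r=.05):
    "re-measure a piece near xy; returns x,y,top z,colour"
    bot.movel([xy[0],xy[1]-.10,.28],attitude=A,max_speed=.25)
    st=bot.get_state(); im,D=cams.grab_frame('wrist'); P=cloud('wrist',D,st)
    bs=[b for b in blobs(P,.05,.095,(xy[0]-.1,xy[0]+.1,xy[1]-.1,xy[1]+.1),150)]
    for b in bs: print('  seen',b,im[b[3][1],b[3][0]])
    b=min(bs,key=lambda b:np.hypot(*(b[0][:2]-xy))); return b[0][:2],b[1]
def pick(xy,bottom):
    effector.move_gripper(.085)
    bot.movel([*xy,.16],attitude=A,max_speed=.25)
    hit=bot.movel([*xy,bottom+.026],max_speed=.12,threshold=8)
    effector.move_gripper(.03,50); st=bot.get_state()
    print('pick hit',hit,st['gripper_width'],st['finger_force'],st['tool_pos'].round(4))
    bot.movel([*xy,.20],max_speed=.2); print('held',bot.get_state()['gripper_width'])
def place(xy,via=()):
    for v in via: bot.movel([*v,.20],attitude=A,max_speed=.25)
    bot.movel([*xy,.20],attitude=A,max_speed=.25)
    bot.movel([*xy,.05],max_speed=.15)
    hit=bot.movel([*xy,.029],max_speed=.03,threshold=5)
    st=bot.get_state(); print('place hit',hit,st['tool_pos'].round(4),st['ft_force'].round(1))
    effector.move_gripper(.085); bot.movel([*xy,.20],max_speed=.2); print('t',bot.get_state()['time'])
E
python3 - <<'E'
from pp import *
print(at_z('top',np.array([[317,247],[460,285]])/1.4,0).round(3))
q=solver.solve_ik([.373,-.351,.031],A); print(q)
pick(np.array([.3732,-.3507]),.005)
place(DT)
p,z=look(DT); print('tin in dark tray',p-DT,z)
E
```

```text
[[ 0.643  0.215  0.   ]
 [ 0.527 -0.21   0.   ]]
[ 0.34647672  0.56667081  0.43943391  2.04856055 -0.40973366  0.61052109
  1.14993967]
pick hit False 0.056669776289400384 52.31885254383087 [ 0.3734 -0.351   0.0319]
held 0.05672527510917452
place hit True [ 0.4246 -0.0982  0.0319] [-1.2  0.3  6.3]
t 26.15
  seen (array([ 0.4249, -0.0972,  0.0295]), np.float64(0.0649), np.int32(2356), array([290,  90])) [130  56   0]
tin in dark tray [0.0002 0.0011] 0.0649
```

The tin is seated in the dark tray with its top at 0.065. Next the jars, each measured again just before the grasp.

```bash
python3 - <<'E'
from pp import *
def up(): p=bot.get_state()['tool_pos']; bot.movel([p[0],p[1],.28],max_speed=.25)
for xy,off,via in [((.4515,.164),-.065,[(.42,.0)]),((.5266,.3436),0.,[(.45,.15),(.42,0)])]:
    up(); bot.movel([.42,.0,.28],max_speed=.25,attitude=A)
    p,z=look(np.array(xy)); print('jar',p,z)
    if abs(z-.07)>.005 or np.hypot(*(p-xy))>.06: print('STOP');break
    pick(p,0.)
    place(TC+off*ty,via)
E
```

```text
seen (array([0.5035, 0.2533, 0.0296]), np.float64(0.0598), np.int32(1678), array([345,  15])) [239 123   0]
  seen (array([0.4509, 0.1663, 0.0284]), np.float64(0.0699), np.int32(2240), array([288,  86])) [151 141 130]
  seen (array([0.4489, 0.0662, 0.0289]), np.float64(0.0597), np.int32(1029), array([280, 167])) [243 131   0]
jar [0.4509 0.1663] 0.0699
pick hit False 0.05698944003910124 52.5817734003067 [0.4513 0.1666 0.0268]
held 0.057607730732575795
place hit True [ 0.3768 -0.3961  0.0319] [0.7 0.2 5.9]
t 37.8833
  seen (array([0.5354, 0.43  , 0.0277]), np.float64(0.0695), np.int32(1261), array([304,  12])) [156 150 138]
  seen (array([0.5267, 0.3439, 0.0284]), np.float64(0.0699), np.int32(2228), array([289,  87])) [160 151 139]
  seen (array([0.5031, 0.2544, 0.0292]), np.float64(0.0598), np.int32(1397), array([263, 161])) [248 140   0]
jar [0.5267 0.3439] 0.0699
pick hit False 0.05727287564780363 53.619067668914795 [0.5272 0.3444 0.0271]
held 0.05743091180121347
place hit True [ 0.3714 -0.3313  0.032 ] [-1.6  0.2  6.6]
t 51.375
```

```bash
python3 - <<'E'
from pp import *
xy,off,via=((.5367,.4325),.065,[(.45,.15),(.42,0)])
p=bot.get_state()['tool_pos']; bot.movel([p[0],p[1],.28],max_speed=.25); bot.movel([.42,.0,.28],max_speed=.25,attitude=A)
p,z=look(np.array(xy)); print('jar',p,z); assert abs(z-.07)<.005
pick(p,0.); place(TC+off*ty,via)
bot.movel([.42,-.2,.36],attitude=A,max_speed=.25)
bot.move_pose([.44,-.30,.36],down(np.pi)); im,D,st=shot('w5'); P=cloud('wrist',D,st)
for b in blobs(P,.05,.09,(.25,.5,-.47,.3),200):
    d=b[0][:2]-TC; print(b,'tray xy',d@[ty[1],-ty[0]],d@ty)
print(st['time'])
E
```

```text
seen (array([0.5354, 0.4344, 0.0284]), np.float64(0.0698), np.int32(2225), array([288,  86])) [154 145 132]
jar [0.5354 0.4344] 0.0698
pick hit False 0.057218841802027694 53.821261525154114 [0.536  0.435  0.0271]
held 0.057116125456129666
place hit True [ 0.3659 -0.2666  0.032 ] [-2.   1.5  7.5]
t 65.075
(array([ 0.3668, -0.2675,  0.029 ]), np.float64(0.0749), np.int32(1470), array([307, 116])) tray xy 0.0006862519064011366 0.06416867661344561
(array([ 0.3722, -0.331 ,  0.0289]), np.float64(0.0749), np.int32(1421), array([260, 120])) tray xy 0.0007394824772058522 0.00043950616139647744
(array([ 0.385 , -0.3953,  0.029 ]), np.float64(0.0748), np.int32(1511), array([213, 130])) tray xy 0.008099500194758021 -0.06470771280608759
(array([ 0.4251, -0.098 ,  0.0299]), np.float64(0.0648), np.int32(1397), array([423, 158])) tray xy 0.07300195243746187 0.22817958922813092
(array([0.4498, 0.0634, 0.0297]), np.float64(0.0597), np.int32(1241), array([523, 175])) tray xy 0.11115652395107843 0.38693814387200615
67.45
```

View pics/w5.png

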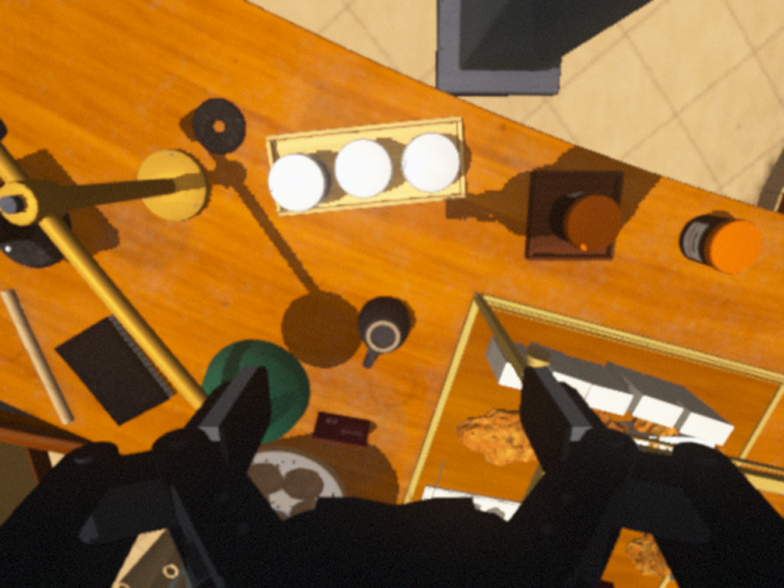

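All three jars stand in the pale tray, with lids at (297,182), (363,168) and (431,162) in the picture and tops at 0.075. The right jar has shifted 8 mm, which is within limits. The tin stays in the dark tray and the mug is unmoved. I'll swing the lamp back.

```bash
python3 - <<'E'
from lamp import *
from meas import blobs
from pp import TC,ty
y=np.pi/2-1.034; k=knob(1.0)
effector.move_gripper(.06,25)
bot.movel([.44,-.36,.40]); bot.move_pose([*k,.40],down(y))
hit=bot.movel([*k,.228],max_speed=.1,threshold=6)
print(hit,bot.get_state()['tool_pos']); assert not hit
effector.move_gripper(0.,25); print(bot.get_state()['gripper_width'])
swing(1.0,-.072,y,n=8)
bot.dwell(.3); effector.move_gripper(.06); p=bot.get_state()['tool_pos']; bot.movel([p[0],p[1],.38],max_speed=.1)
bot.move_pose([.42,-.25,.47],down(np.pi)); im,D,st=shot('w6'); P=cloud('wrist',D,st)
Q=P[(P[...,2]>.235)&(P[...,2]<.285)&(abs(P[...,0]-.37)<.05)&(abs(P[...,1]+.33)<.06)]; print('knob',Q.mean(0),'dist',np.hypot(*(Q.mean(0)[:2]-TC)))
for b in blobs(P,.045,.09,(.3,.62,-.45,.3),150): print(b)
E
```

```text
False [ 0.57387385 -0.43414622  0.22873663]
0.02119618728638695
swung [ 0.3726 -0.3325  0.2282] [-0.91  7.64  8.07] 0.02149631609779097 76.025
knob [ 0.37336313 -0.32990767  0.26345097] dist 0.002450873372463604
(array([ 0.3664, -0.267 ,  0.0289]), np.float64(0.0751), np.int32(829), array([274, 128]))
(array([ 0.4259, -0.0973,  0.0297]), np.float64(0.0649), np.int32(893), array([368, 162]))
(array([0.4489, 0.0635, 0.0303]), np.float64(0.0598), np.int32(857), array([452, 174]))
(array([0.5034, 0.2527, 0.0297]), np.float64(0.0596), np.int32(766), array([541, 202]))
(array([ 0.5526, -0.3149,  0.0233]), np.float64(0.0497), np.int32(407), array([249, 226]))
(array([ 0.5944, -0.0865,  0.0983]), np.float64(0.0809), np.int32(1151), array([364, 253]))
```

View pics/w6.png

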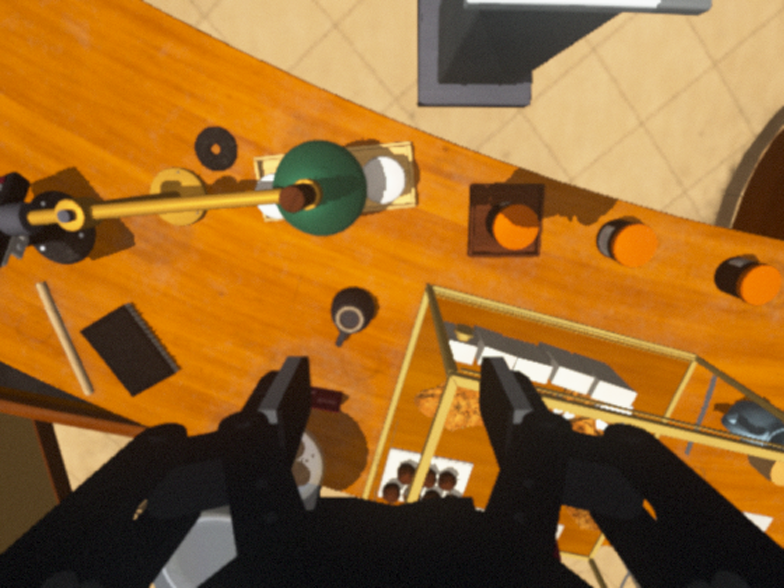

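The shade hangs over the pale tray, with the knob at (292,198) and about 2 mm from the tray's centre. The jars show on both sides of the shade, and the tin is in the dark tray at (515,227). The mug is unmoved at (351,312) and the gripper is free of everything.

```bash
python3 -c "
from workcell import bot, cams, effector, solver
print(bot.close_job())"
```

```text
the job is handed in; nothing more can be done
None
```

The changeover is done and handed in (no verdict came back): the honey tin is in the dark tray, the three spice jars stand in the pale tray, the lamp's knob is back about 2 mm from that tray's centre, and the mug was not disturbed.

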